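# Load the perfumer's accord caddy

### The job

Gather the four silver aluminium bottles with a red, yellow, green or blue cap into the wooden caddy: stand each one upright, flat on the floor of the well whose colour matches its cap, and set it down gently rather than dropping it. Leave the two look-alikes, the silver bottle with the black cap and the amber glass bottle with the blue cap, standing where they are.

Things in the scene. Friction and masses are not known exactly. Their poses are not given: they have to be found in the camera images.
- bottle_red: Loose round bottle of bright bare aluminium (silver body) with a red screw cap, 36 mm diameter, 80 mm tall with the cap, about 80 g, standing upright on the table. Straight body wall up to 48 mm above its foot, then a shoulder; the cap, 24 mm in diameter, takes the top 18 mm. Origin: centre of its underside; z up through the cap.
- bottle_yellow: Loose round bottle of bright bare aluminium (silver body) with a yellow screw cap, 36 mm diameter, 80 mm tall with the cap, about 80 g, standing upright on the table. Straight body wall up to 48 mm above its foot, then a shoulder; the cap, 24 mm in diameter, takes the top 18 mm. Origin: centre of its underside; z up through the cap.
- bottle_green: Loose round bottle of bright bare aluminium (silver body) with a green screw cap, 36 mm diameter, 80 mm tall with the cap, about 80 g, standing upright on the table. Straight body wall up to 48 mm above its foot, then a shoulder; the cap, 24 mm in diameter, takes the top 18 mm. Origin: centre of its underside; z up through the cap.
- bottle_blue: Loose round bottle of bright bare aluminium (silver body) with a blue screw cap, 36 mm diameter, 80 mm tall with the cap, about 80 g, standing upright on the table. Straight body wall up to 48 mm above its foot, then a shoulder; the cap, 24 mm in diameter, takes the top 18 mm. Origin: centre of its underside; z up through the cap.
- bottle_black: Look-alike that does not belong in the caddy: the same silver aluminium bottle, 36 mm diameter, 80 mm tall, but with a black cap; standing loose on the table. Origin: centre of its underside; z up.
- bottle_amber: Look-alike that does not belong in the caddy: a bottle of the same size (36 mm diameter, 80 mm tall) of brown amber glass, with a blue cap; standing loose on the table. Origin: centre of its underside; z up.
- well_red: Square red plastic well, open at the top, one of four fixed in the low wooden caddy (200 x 200 mm, rim 16 mm high) in a two by two pattern 90 mm apart; which colour is in which corner changes. 60 x 60 mm outside, 20 mm high, walls and floor 3 mm thick, so 54 x 54 mm inside. Origin: centre of its underside, 6 mm above the table (inner floor 9 mm, rim 26 mm above the table); x and y along its sides.
- well_yellow: Square yellow plastic well, open at the top, one of four fixed in the low wooden caddy (200 x 200 mm, rim 16 mm high) in a two by two pattern 90 mm apart; which colour is in which corner changes. 60 x 60 mm outside, 20 mm high, walls and floor 3 mm thick, so 54 x 54 mm inside. Origin: centre of its underside, 6 mm above the table (inner floor 9 mm, rim 26 mm above the table); x and y along its sides.
- well_green: Square green plastic well, open at the top, one of four fixed in the low wooden caddy (200 x 200 mm, rim 16 mm high) in a two by two pattern 90 mm apart; which colour is in which corner changes. 60 x 60 mm outside, 20 mm high, walls and floor 3 mm thick, so 54 x 54 mm inside. Origin: centre of its underside, 6 mm above the table (inner floor 9 mm, rim 26 mm above the table); x and y along its sides.
- well_blue: Square blue plastic well, open at the top, one of four fixed in the low wooden caddy (200 x 200 mm, rim 16 mm high) in a two by two pattern 90 mm apart; which colour is in which corner changes. 60 x 60 mm outside, 20 mm high, walls and floor 3 mm thick, so 54 x 54 mm inside. Origin: centre of its underside, 6 mm above the table (inner floor 9 mm, rim 26 mm above the table); x and y along its sides.

How it is judged (in metres and radians):
At the end, for the whole second after the job is handed in: Each colour-capped aluminium bottle stands in the well of its cap's colour: centre within 15 mm of the well's, foot under 8 mm above the well's underside, upright within 0.1 rad, released, at rest. The black-capped and amber bottles stand upright, at rest, within 25 mm of their start (horizontal distance between bottle_red and well_red below 0.015 m and z of bottle_red in the frame of well_red below 0.008 m and angle between each of bottle_red, bottle_yellow, bottle_green, bottle_blue, bottle_black, bottle_amber's own z axis and vertical below 0.1 rad and linear speed of each of bottle_red, bottle_yellow, bottle_green, bottle_blue, bottle_black, bottle_amber below 0.02 m/s and horizontal distance between bottle_yellow and well_yellow below 0.015 m and z of bottle_yellow in the frame of well_yellow below 0.008 m and horizontal distance between bottle_green and well_green below 0.015 m and z of bottle_green in the frame of well_green below 0.008 m and horizontal distance between bottle_blue and well_blue below 0.015 m and z of bottle_blue in the frame of well_blue below 0.008 m and distance of each of bottle_black, bottle_amber from where it was at the start of the episode below 0.025 m); the robot touches nothing.
It fails at once if a look-alike (black-capped or amber bottle) is picked up, shoved more than 40 mm or knocked over (distance of any of bottle_black, bottle_amber from where it was at the start of the episode above 0.04 m or angle between any of bottle_black, bottle_amber's own z axis and vertical above 0.7 rad).
It fails at once if a bottle is dropped: it arrives in its well faster than 0.5 m/s ((horizontal distance between bottle_red and well_red below 0.02 m and z of bottle_red in the frame of well_red below 0.015 m and linear speed of bottle_red above 0.5 m/s) or (horizontal distance between bottle_yellow and well_yellow below 0.02 m and z of bottle_yellow in the frame of well_yellow below 0.015 m and linear speed of bottle_yellow above 0.5 m/s) or (horizontal distance between bottle_green and well_green below 0.02 m and z of bottle_green in the frame of well_green below 0.015 m and linear speed of bottle_green above 0.5 m/s) or (horizontal distance between bottle_blue and well_blue below 0.02 m and z of bottle_blue in the frame of well_blue below 0.015 m and linear speed of bottle_blue above 0.5 m/s)).
It also fails if it takes over 104 s, if anything falls off the work surface, if the arm or the gripper's body presses on something with over 40 N, if the wrist force passes 120 N, or if a joint passes its speed limit or range.

### The arm

A 6-joint arm with a two-finger parallel gripper is mounted at the origin on the work surface. World frame = base frame: x ahead of the robot, y to its left, z up, the work surface at z = 0. Lengths are in mm, angles in degrees, forces in N, time in s.
With the tool pointing down it reaches from about 350 to 775 mm from the base axis. Payload 7.3 kg.
Tool frame: the origin (TCP) lies between the finger pads; the fingertips stand 14 mm ahead of it and the grasp point (between the pads) lies 5 mm behind it; y points along the fingers, z is the direction in which the jaws open and shut, and the axes are right-handed (so a half turn about y gives the same grasp; the last joint's range is limited). The gripper opens to 92 mm and grips with 3 to 60 N. Pads are 19 mm wide; open, the fingers measure 130 mm over their backs; the gripper's body (75 mm by 190 mm) begins 47 mm behind the grasp point.
Start: joints at [64.802, 19.595, 87.324, -0, 73.075, -8.365], TCP at [152.02, 502.527, 240.741] pointing down, gripper open.
Joint ranges: [-145.02, 145.02], [-44.19, 115.74], [2.07, 154.8], [-57.11, 237.11], [16.16, 152.29], [-177.93, 177.93]. Speed limits (degrees/s): [147.25, 147.25, 180, 180, 180, 180].

### API

Orientations are given as [roll, pitch, yaw] about the fixed x, y, z axes, in that order (R = Rz(yaw) Ry(pitch) Rx(roll)).
In Python, from workcell import * gives the robot as it stands. Calls block until the motion is done:
- goto(position, orientation): joint-space move of the TCP to a pose.
- move_linear(position, orientation=None, speed=150, stop_force=None): straight line of the TCP; orientation=None keeps the orientation; speed is the mean speed in mm/s. With stop_force (N) it stops when the force on the tool has changed by that much, and returns True; else False.
- set_joints(angles): joint-space move.
- open_gripper() and clamp(): open the fingers fully, or close them until they stop; the grip force is fixed at half the most.
- sleep(seconds).
- ik(position, orientation): joint angles nearest the present ones, or None.
- observe(): the state.
- read_camera(name): name is "scene" or "top" or "wrist"; returns a dict with "image" (400x640x3 uint8, red, green, blue), "mtx" (3x3 intrinsics, pixels), "dist" ([k1, k2, p1, p2, k3] as OpenCV has them; the pictures are not rectified), "eye" and "rotation" of the camera in the world. Camera axes: x right, y down, z forward; pixel columns grow to the right and rows downward; lengths in mm; the calibration is good to about 2 mm. A picture is of the moment at which its call begins. There is no depth.
A pose or a line that the arm cannot do raises Unreachable and nothing moves.
- finish_job(): hands the job in, once; it reports no verdict.
The state is a dict: "time": time; "qpos": joint angles; "joint_velocities": joint speeds; "joint_torque": joint torques, N m; "position": TCP position; "orientation": TCP orientation; "ft_force": force on the tool from outside, world axes, zero at the start; "wrist_torque": the same for the moment, N m; "opening": finger opening in mm.
Only numpy, scipy, OpenCV 4.12 (cv2) and the standard library are available. Lean on these libraries where they do the work, as an engineer would, in place of code of your own. Each camera call takes 0.05 s, during which the arm holds its last target.

## Working session

There is one attempt and no reset: what is moved stays moved. The work goes in short steps, each a Python script; the robot and the scene stay as the last script left them, time stands still between calls to the robot, and variables do not carry over. Pictures are saved under pics/ and viewed, and the job is handed in when it is done.

```bash
mkdir -p pics; python3 - <<'E'
from workcell import *
import cv2
for n in ["scene","top","wrist"]:
    c=read_camera(n); cv2.imwrite(f"pics/{n}0.png",c["image"][:,:,::-1])
    print(n,c["mtx"].tolist(),c["dist"],c["eye"],c["rotation"])
s=observe();print(s)
E
```

```text
scene [[386.10710733957313, 0.0, 317.27993459206687], [0.0, 386.10710733957313, 198.34533811852097], [0.0, 0.0, 1.0]] [-0.04181647  0.          0.          0.          0.        ] [1050.21622518 -340.37066357  614.83687011] [-134.89366531    0.56184992   59.63106961]
top [[454.5038456739596, 0.0, 314.688814784612], [0.0, 454.5038456739596, 201.0864115484559], [0.0, 0.0, 1.0]] [-0.13217446  0.          0.          0.          0.        ] [342.41077032 -42.07276955 853.78032759] [-1.65974447e+02  1.15442993e-02 -8.49342264e+01]
wrist [[293.915081725687, 0.0, 316.44853490180566], [0.0, 293.915081725687, 200.87624240155196], [0.0, 0.0, 1.0]] [-0.01253956  0.          0.          0.          0.        ] [ 75.44691425 526.07728365 382.99755288] [1.62987684e+02 1.00676768e-01 7.31055358e+01]
{'time': 0.15, 'qpos': array([ 6.48023199e+01,  1.96245000e+01,  8.73612257e+01,  9.77420738e-04,
        7.30749377e+01, -8.36674264e+00]), 'joint_velocities': array([ 0.02458285,  0.01970524, -0.22927862,  0.06276976, -0.04249264,
        0.02771082]), 'joint_torque': array([ 1.52058528e-03, -4.31474054e+01, -2.44352514e+01,  7.18569593e-02,
        5.39291615e-02, -9.24873916e-05]), 'position': array([151.88725557, 502.27355902, 240.25058618]), 'orientation': array([-9.00598818e+01,  9.75189248e-03, -1.68312276e+01]), 'ft_force': array([-0.08757501,  0.15890811,  0.67330783]), 'wrist_torque': array([ 0.03707875, -0.01906791, -0.02138734]), 'opening': 92.29707813101004}
```

View pics/top0.png

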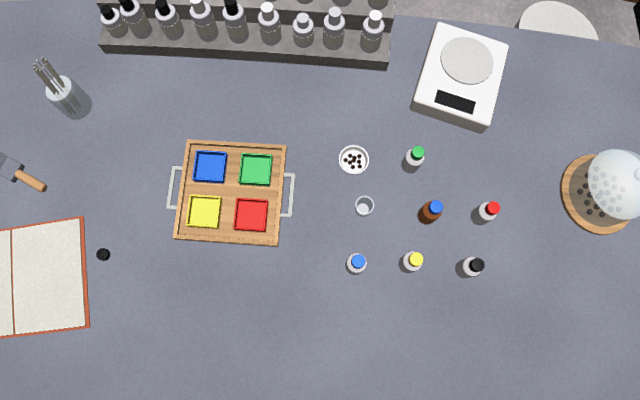

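View pics/scene0.png

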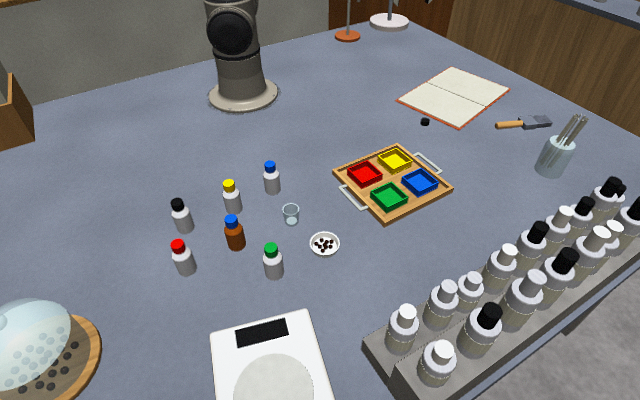

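View pics/wrist0.png

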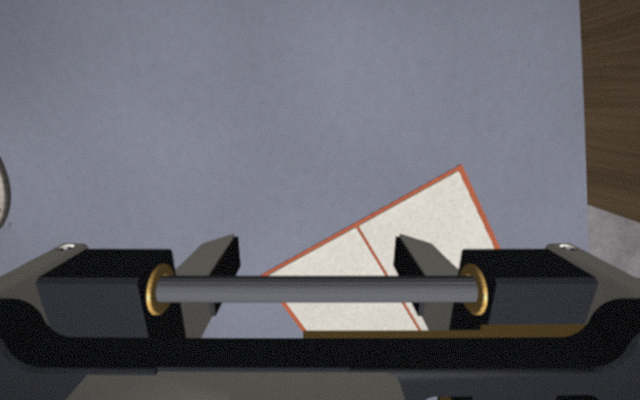

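The top picture shows the caddy's wells: blue (210,167), green (256,170), yellow (204,211) and red (251,215). Caps are at green (418,153), red (493,208), yellow (416,260), blue (358,262), amber (435,208) and black (477,265). A bowl and a small glass stand near the blue and green bottles. I'll enlarge for exact pixels.

```bash
python3 - <<'E'
import cv2
im=cv2.imread("pics/top0.png")
a=cv2.resize(im[130:250,165:300],None,fx=5,fy=5,interpolation=cv2.INTER_CUBIC);cv2.imwrite("pics/cad.png",a)
a=cv2.resize(im[135:285,335:510],None,fx=4,fy=4,interpolation=cv2.INTER_CUBIC);cv2.imwrite("pics/bot.png",a)
im=cv2.imread("pics/scene0.png")
a=cv2.resize(im[150:290,155:350],None,fx=4,fy=4,interpolation=cv2.INTER_CUBIC);cv2.imwrite("pics/sbot.png",a)
E
```

```text
(no output)
```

View pics/cad.png

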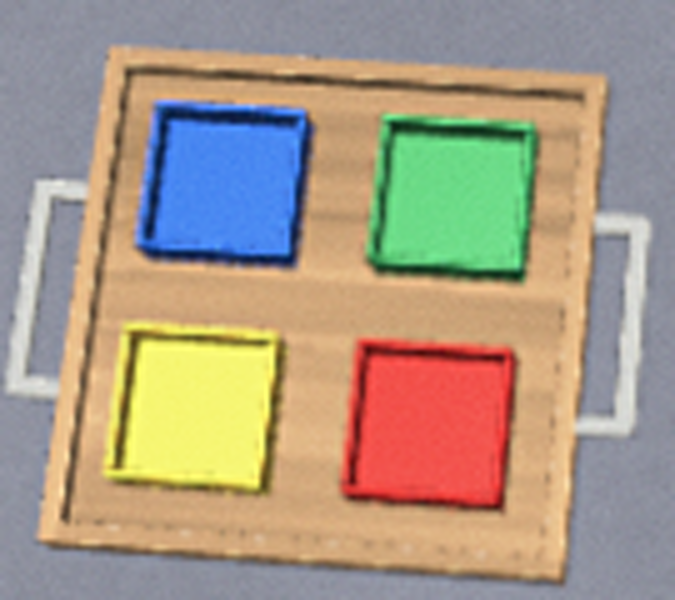

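View pics/bot.png

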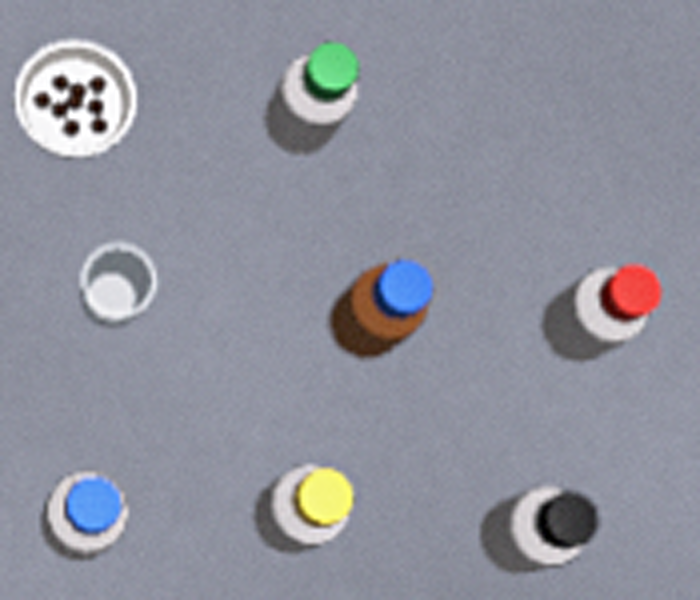

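View pics/sbot.png

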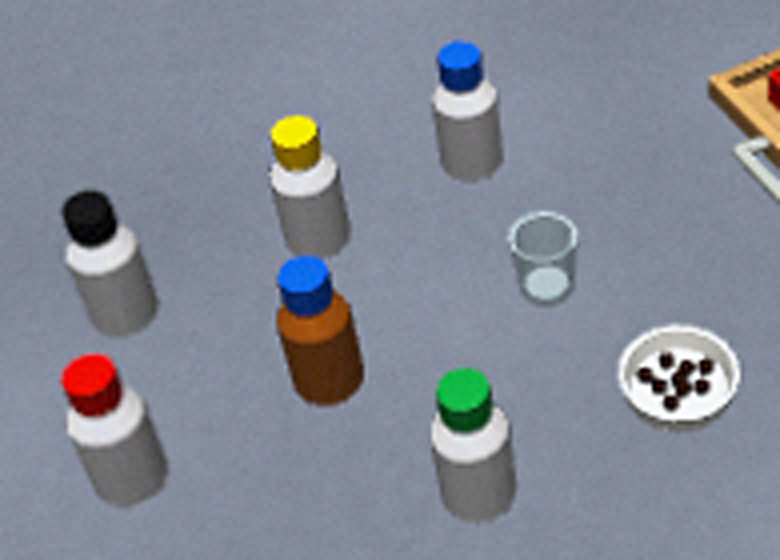

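```bash
cat > h.py <<'E'
from workcell import *
import numpy as np, cv2
from scipy.spatial.transform import Rotation as R
def px2w(c,uv,z):
    uv=np.array(uv,float).reshape(-1,1,2)
    n=cv2.undistortPoints(uv,c["mtx"],c["dist"]).reshape(-1,2)
    d=np.c_[n,np.ones(len(n))]
    M=R.from_euler("xyz",c["rotation"],degrees=True).as_matrix()
    d=d@M.T
    t=(z-c["eye"][2])/d[:,2]
    return (c["eye"]+d*t[:,None])[:,:2]
E
python3 - <<'E'
from h import *
t=read_camera("top");s=read_camera("scene")
N=["red","yellow","green","blue","amber","black"]
T=np.array([(634,291),(326,496),(332,67),(95,504),(405,287),(569,519)])/4-.375+[335,135]
S=np.array([(91,370),(295,132),(464,384),(460,56),(304,271),(90,208)])/4-.375+[155,150]
a=px2w(t,T,80);b=px2w(s,S,80)
for n,x,y in zip(N,a,b): print(n,x.round(1),y.round(1))
W={"blue":[(155,100),(311,108),(297,266),(137,256)],"green":[(383,113),(538,123),(524,281),(367,268)],
"yellow":[(123,322),(284,332),(268,492),(105,482)],"red":[(360,339),(516,347),(503,508),(342,495)]}
P=[]
for k,v in W.items():
    w=px2w(t,np.array(v)/5-.4+[165,130],26); P.append(w.mean(0))
    print(k,w.mean(0).round(1),np.linalg.norm(np.roll(w,-1,0)-w,axis=1).round(1))
P=np.array(P)
# rigid fit
L=np.array([(0,0),(90,0),(0,-90),(90,-90)])-[45,-45.] 
# order blue,green,yellow,red in image: right=+, up
Q=P-P.mean(0)
for sg in (1,-1):
    L2=L*[1,sg]; H=L2.T@Q; U,_,Vt=np.linalg.svd(H); Rm=(Vt.T@U.T)
    if np.linalg.det(Rm)>0: print("fit",(L2@Rm.T+P.mean(0)).round(1).tolist(), np.degrees(np.arctan2(Rm[1,0],Rm[0,0])))
E
```

```text
red [ 551.5 -343.4] [ 551.6 -342.9]
yellow [ 448.9 -207.2] [ 450.8 -207.3]
green [ 644.4 -203.2] [ 643.6 -203. ]
blue [ 437.3 -108.3] [ 439.5 -108.1]
amber [ 544.2 -238.9] [ 544.4 -238.8]
black [ 447.3 -314.2] [ 450.5 -314.6]
blue [600.1 184.7] [62.  64.  62.5 63.7]
green [602.1  95.7] [60.6 63.6 60.3 62.7]
yellow [511.  183.1] [62.5 61.7 62.2 62.1]
red [513.2  93.5] [59.3 61.6 60.4 60. ]
fit [[600.6, 185.2], [602.6, 95.2], [510.6, 183.2], [512.6, 93.3]] -88.73338449314652
```

Both cameras agree within about 3 mm, and the well fit is consistent with the 90 mm pitch. I'll keep the jaws on the world diagonal for every grasp, since that clears all neighbours, and take yellow first.

```bash
cat >> h.py <<'E'
B={"red":(551.5,-343.2),"yellow":(450,-207.2),"green":(644,-203.1),"blue":(438.5,-108.2)}
W={"blue":(600.6,185.2),"green":(602.6,95.2),"yellow":(510.6,183.2),"red":(512.6,93.3)}
H=180
def pick(n,O):
    x,y=B[n]
    move_linear([x,y,H],O,speed=300)
    move_linear([x,y,70],speed=150)
    hit=move_linear([x,y,35],speed=70,stop_force=8)
    clamp(); s=observe(); print(n,"hit",hit,"opening",s["opening"],"t",s["time"],s["position"].round(1),s["ft_force"].round(1))
    move_linear([x,y,H],speed=150)
    print("lifted opening",observe()["opening"])
def place(n):
    x,y=W[n]
    move_linear([x,y,H],speed=300)
    move_linear([x,y,56],speed=120)
    hit=move_linear([x,y,41.5],speed=20,stop_force=5)
    s=observe();print("down hit",hit,s["position"].round(1),s["ft_force"].round(1),s["opening"])
def snap(cam,f,crop=None,k=1):
    im=read_camera(cam)["image"][:,:,::-1]
    if crop: im=im[crop[1]:crop[3],crop[0]:crop[2]]
    cv2.imwrite("pics/"+f,cv2.resize(im,None,fx=k,fy=k,interpolation=cv2.INTER_CUBIC))
E
python3 - <<'E'
from h import *
for yaw in (-45,135):
    O=[-90,0,yaw]
    for d in (B,W):
        for k,v in d.items():
            q=ik([*v,35 if d is B else 42],O); print(yaw,k,None if q is None else np.round(q))
E
```

```text
-45 red [-39.  44.  79.   0.  57. -84.]
-45 yellow [-34.  32. 106.   0.  42. -79.]
-45 green [-24.  46.  74.   0.  60. -69.]
-45 blue [-24.  29. 113.   0.  38. -69.]
-45 blue [ 10.  42.  83.   0.  55. -35.]
-45 green [  2.  40.  86.   0.  54. -43.]
-45 yellow [ 12.  35.  98.   0.  47. -33.]
-45 red [  2.  33. 101.   0.  45. -43.]
135 red [-39.  44.  79.  -0.  57.  96.]
135 yellow [-34.  32. 106.  -0.  42. 101.]
135 green [-24.  46.  74.  -0.  60. 111.]
135 blue [-24.  29. 113.  -0.  38. 111.]
135 blue [ 10.  42.  83.  -0.  55. 145.]
135 green [  2.  40.  86.  -0.  54. 137.]
135 yellow [ 12.  35.  98.  -0.  47. 147.]
135 red [  2.  33. 101.  -0.  45. 137.]
```

```bash
python3 - <<'E'
from h import *
O=[-90,0,-45]
goto([450,-207.2,H],O)
pick("yellow",O)
snap("scene","p1.png")
print(observe()["time"])
E
```

```text
yellow hit False opening 35.35158449946778 t 5.675 [ 450.  -207.2   35. ] [-0.3 -0.1 -0.6]
lifted opening 35.440885457582596
6.8417
```

View pics/p1.png

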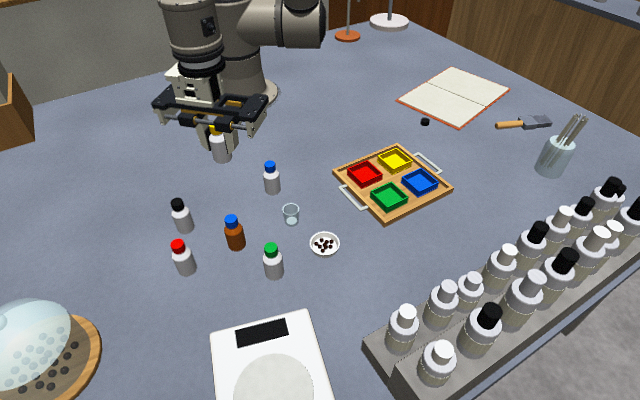

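The yellow bottle hangs upright in the jaws at (220,148), with an opening of 35.4 mm. The others are untouched. Next I'll place it.

```bash
python3 - <<'E'
from h import *
place("yellow")
snap("scene","p2.png",(300,60,500,220),4)
E
```

```text
down hit True [510.5 183.2  44. ] [-0.7 -1.2  5.5] 35.36160352312568
```

View pics/p2.png

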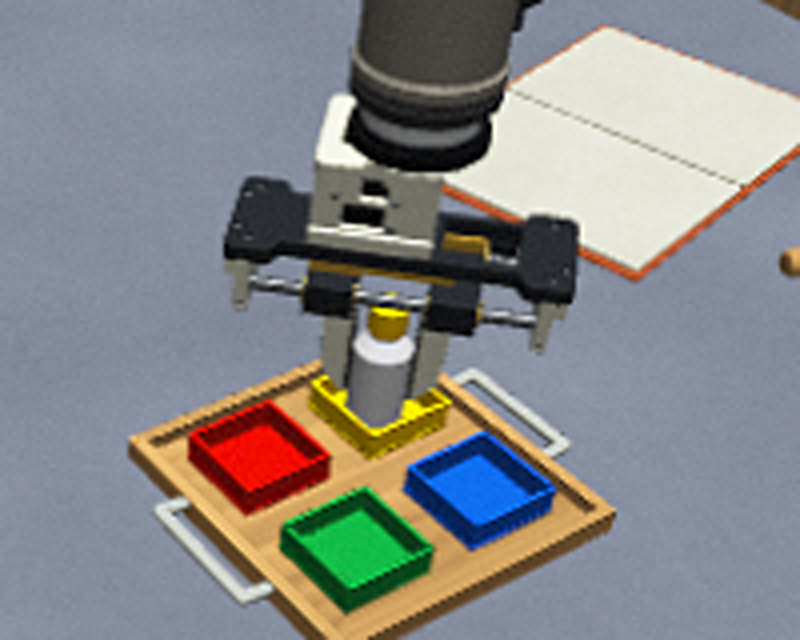

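Contact came at TCP z = 44.0, which is exactly the well floor height. The bottle is standing inside the yellow well at (380,390). I'll release it and go on with blue.

```bash
python3 - <<'E'
from h import *
O=[-90,0,-45]
open_gripper()
x,y=W["yellow"]
move_linear([x,y,H],speed=150)
pick("blue",O); snap("scene","p3.png")
print(observe()["time"])
E
```

```text
blue hit False opening 34.807996605489166 t 15.8167 [ 438.5 -108.2   35. ] [ 0.2  0.1 -0.4]
lifted opening 34.98359355650648
16.9833
```

View pics/p3.png

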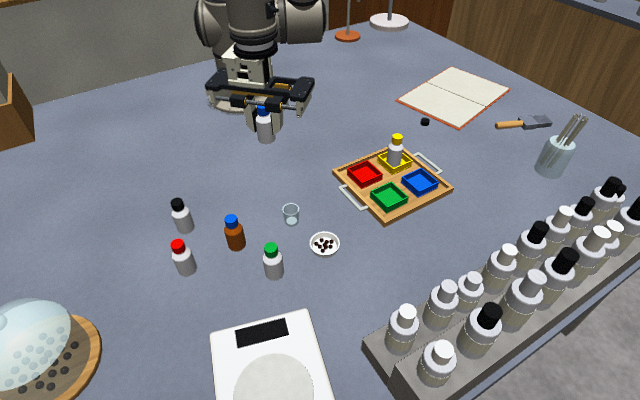

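Yellow stands upright in its well at (396,150), and blue is in the gripper at (265,125). I'll place blue, then pick green.

```bash
python3 - <<'E'
from h import *
O=[-90,0,-45]
place("blue")
snap("scene","p4.png",(300,60,500,220),4)
E
```

```text
down hit True [600.5 185.2  44. ] [-0.5 -0.2  4.1] 35.5272219761904
```

View pics/p4.png

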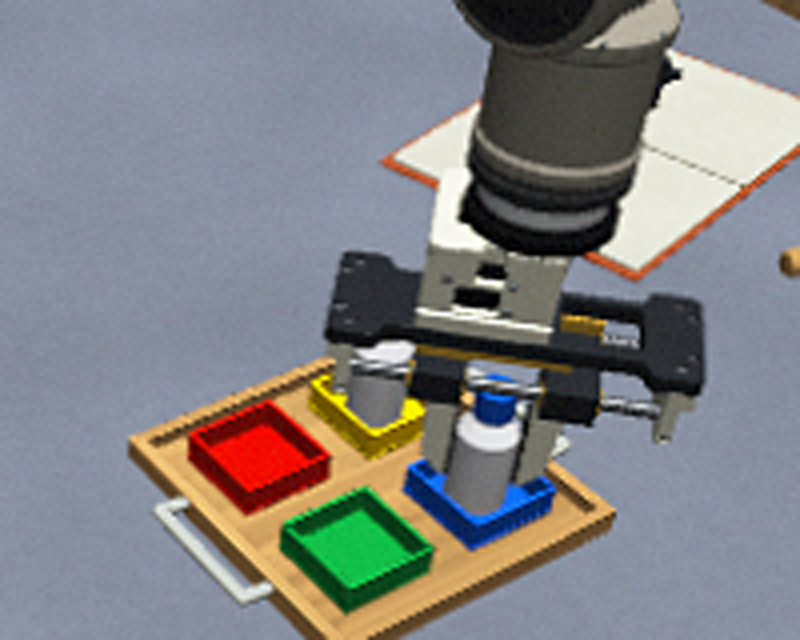

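```bash
python3 - <<'E'
from h import *
O=[-90,0,-45]
open_gripper()
x,y=W["blue"]
move_linear([x,y,H],speed=150)
pick("green",O); snap("scene","p5.png")
print(observe()["time"])
E
```

```text
green hit False opening 35.21710234618015 t 26.0667 [ 644.  -203.1   35. ] [ 0.5 -0.5  0.7]
lifted opening 34.995064636187756
27.2333
```

View pics/p5.png

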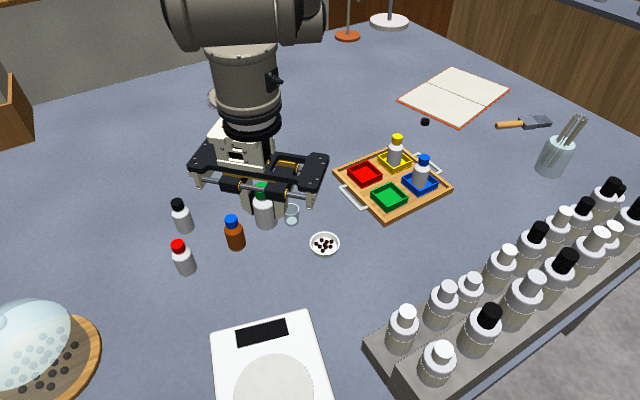

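Yellow (396,150) and blue (421,172) are upright in their wells. Green is held at (264,207), and the look-alikes haven't moved.

```bash
python3 - <<'E'
from h import *
O=[-90,0,-45]
place("green")
snap("scene","p6.png",(300,60,500,220),4)
E
```

```text
down hit True [602.4  95.2  43.9] [-0.3  0.7  4.4] 35.45388301439701
```

View pics/p6.png

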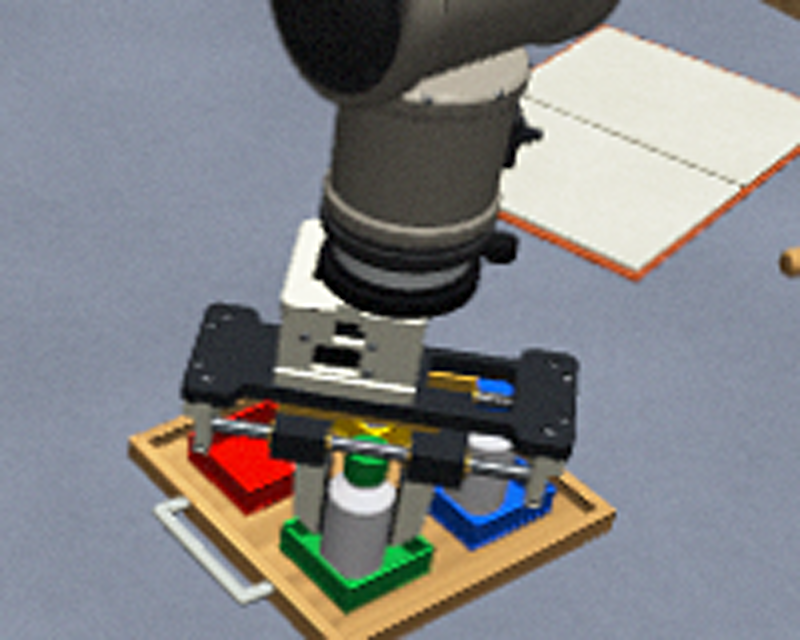

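```bash
python3 - <<'E'
from h import *
O=[-90,0,-45]
open_gripper()
x,y=W["green"]
move_linear([x,y,H],speed=150)
pick("red",O); snap("scene","p7.png")
print(observe()["time"])
E
```

```text
red hit False opening 35.462229059436886 t 36.375 [ 551.5 -343.2   35. ] [ 0.1  0.8 -0. ]
lifted opening 34.72380378496501
37.5417
```

View pics/p7.png

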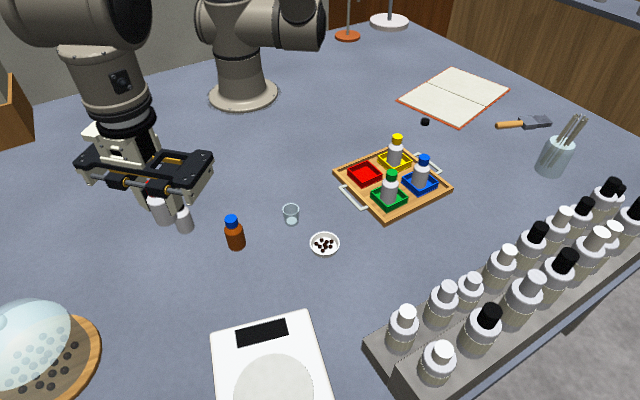

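Green now stands in its well at (390,187). Red is lifted at (160,210), with the black-capped bottle's body visible behind it, still standing. I'll place red.

```bash
python3 - <<'E'
from h import *
O=[-90,0,-45]
place("red")
snap("scene","p8.png",(300,60,500,220),4)
E
```

```text
down hit True [512.5  93.3  43.9] [-0.2  0.2  5.4] 35.28700872293098
```

View pics/p8.png

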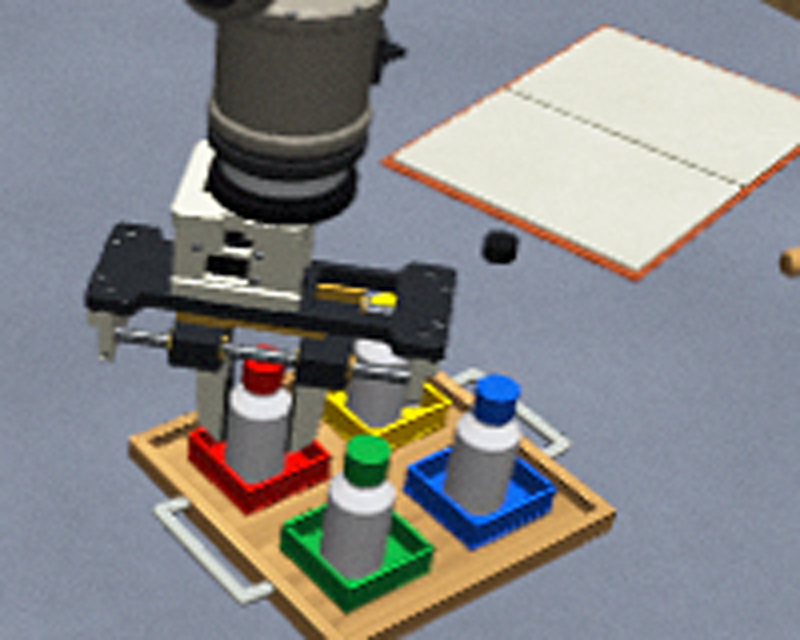

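Red touches its floor at z = 43.9, and the other three stand upright. I'll release, retreat out of the cameras' view, and check.

```bash
python3 - <<'E'
from h import *
open_gripper()
x,y=W["red"]
move_linear([x,y,240],speed=150)
goto([152.02,502.527,240.741],[-90,0,-16.8])
snap("top","p9.png"); snap("scene","p9s.png",(150,110,470,300),2.5)
snap("top","p9c.png",(165,130,300,250),5); snap("top","p9b.png",(335,135,510,285),4)
print(observe()["time"])
E
```

```text
45.6333
```

View pics/p9s.png

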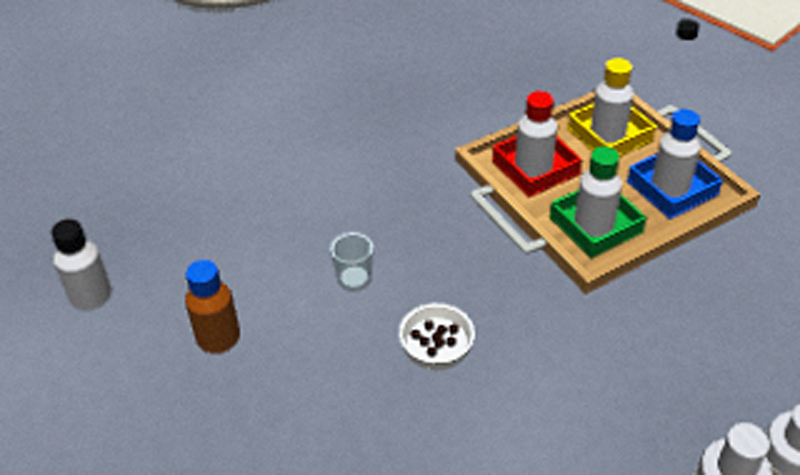

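View pics/p9c.png

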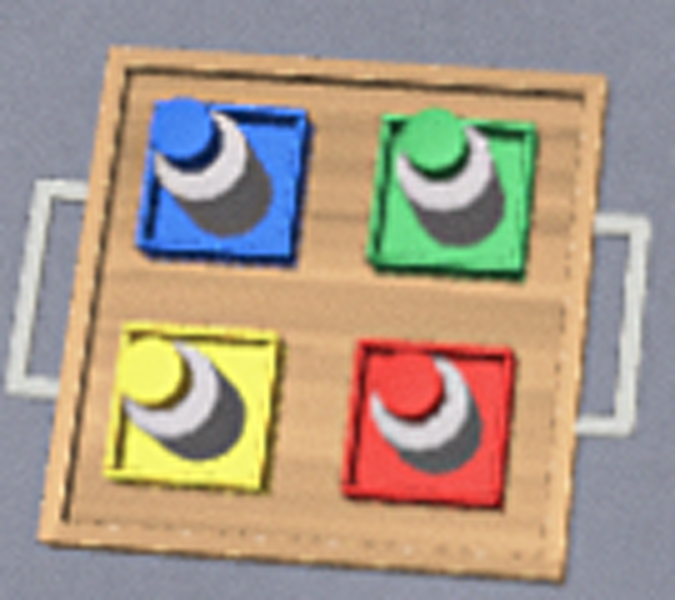

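View pics/p9b.png

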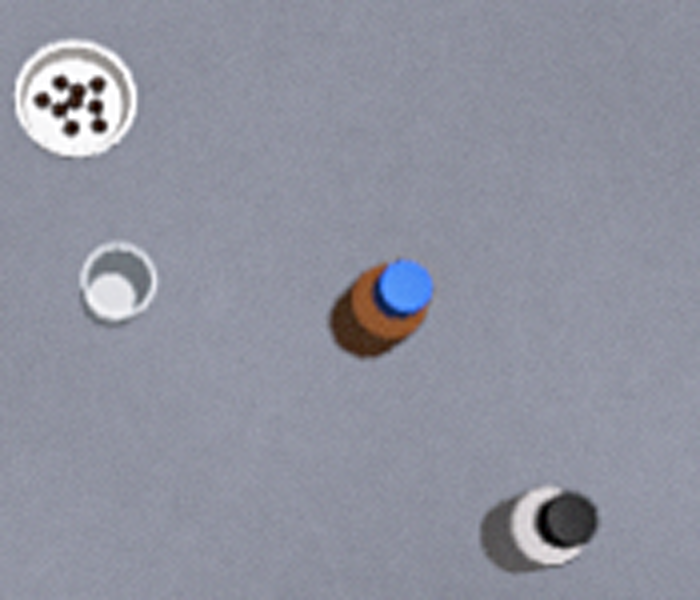

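Each bottle is upright in the well of its own colour. Cap tops in the crop are at blue (185,130), green (436,138), yellow (152,370) and red (408,384). Amber (405,287) and black (569,519) are on the same pixels as at the start. I'll run one numeric check, then hand in.

```bash
python3 - <<'E'
from h import *
t=read_camera("top")
c={"blue":(185,130),"green":(436,138),"yellow":(152,370),"red":(408,384)}
for k,v in c.items():
    p=px2w(t,[np.array(v)/5-.4+[165,130]],89)[0]; print(k,(p-W[k]).round(1))
finish_job()
E
```

```text
blue [-1.9 -0.4]
green [ 0.6 -1.4]
yellow [-0.9 -0.2]
red [ 0.1 -0.8]
the job is handed in; nothing more can be done
```

I put the red, yellow, green and blue bottles into their matching wells and handed the job in at about 46 s of robot time; the limit was 104 s.

- **Placing:** I lowered each bottle at 20 mm/s until it touched the floor. Contact came at 4–5.5 N and at the height expected for a bottle standing on the well floor (TCP z 43.9–44.0 mm).
- **Position:** In the last top-camera check, each cap top was within about 2 mm of its well centre. All four bottles stood upright and released, with the arm back at its start position.
- **Look-alikes:** The black-capped and amber bottles were on the same pixels as in the first picture.

No check failed. The only disagreement was up to about 3 mm between the top and scene cameras when I first located the bottles; I averaged the two positions.

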